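# Lock the bench ring clamp through its L-shaped slot

### The arm

A 6-joint arm with a two-finger parallel gripper is mounted at the origin on the work surface. World frame = base frame: x ahead of the robot, y to its left, z up, the work surface at z = 0. Lengths are in m, angles in rad, forces in N, time in s.
With the tool pointing down it reaches from about 0.25 to 0.775 m from the base axis. Payload 8.9 kg.
Tool frame: the origin (TCP) lies midway between the tips of the shut fingers; the grasp point (between the pads) lies 19 mm behind it; z points along the fingers, x is the direction in which the jaws open and shut, and the axes are right-handed (so a half turn about z gives the same grasp; the last joint's range is limited). The gripper opens to 85 mm and grips with 20 to 120 N. Pads are 22 mm wide; open, the fingers measure 114 mm over their backs; the gripper's body (76 mm by 85 mm) begins 54 mm behind the grasp point. The pads swing forward as they close: fully open they stand 13 mm farther back than shut.
Start: joints at [-1.444, 0.291, -0.153, 1.127, 0, 1.431], TCP at [0.138, -0.507, 0.231] pointing down, gripper open.
Joint ranges: [-2.52, 2.52], [-0.91, 1.74], [-1.3, 1.37], [-1.96, 2.02], [-1.52, 1.47], [-3.14, 3.14]. Speed limits (rad/s): [2.22, 2.22, 2.79, 3.14, 3.14, 3.14].

### API

Orientations are given as a unit quaternion [x, y, z, w].
In Python, from plant import sense, optics, robot gives the robot as it stands.
- The arm moves only by the tool drive_tool, never from a script. Its argument "increments" is a list of rows, each an object of numbers: "jaw": the opening, from 0 (shut) to 1 (fully open); "tx", "ty", "tz": the shift along the tool's x, y, z in cm; "twist": the turn about the tool's z in rad. In form: [{"jaw": .., "tx": .., "ty": .., "tz": .., "twist": ..}, ...]. A call has 1 to 20 rows; each row shifts and turns the commanded pose from where the row before left it, along the tool's axes as they then stand; what a row does not reach is not made up. A row lasts 1/12 s, in which the tool goes at most 41.7 mm and 7.16 degrees, less where a joint would pass 70% of its speed; a pose out of reach is approached as far as the arm can. A call is refused whole if a number of a shift passes 4.17 or a number of a turn 0.125, either way. A call with a gripper value outside its range is refused whole. The fingers move at their own pace and stop on an object; "force" is the grip in N (left out, the last holds). Time passes only in rows, so rows that do not move let the fingers close. It gives the time, the measured TCP pose, the force and the opening at its end, in the units of the state.
- sense(): the state, without advancing time (a new reading comes with each control period).
- optics.capture(name): name is "scene" or "top" or "wrist"; returns a dict with "image" (480x640x3 uint8, red, green, blue), "range_z" (480x640 float32, m along the optical axis (not along the pixel's ray), 0 where there is no reading), "K" (3x3 intrinsics, pixels), "position" and "orientation" of the camera in the world. Camera axes: x right, y down, z forward; pixel columns grow to the right and rows downward; lengths in m; the calibration is good to about 2 mm. A picture is of the moment at which its call begins.
- robot.finish_job(): hands the job in, once; it reports no verdict.
The state is a dict: "t": time; "joints": joint angles; "dq": joint speeds; "joint_efforts": joint torques, N m; "tcp_pos": TCP position; "eef_rot": TCP orientation; "ft_force": force on the tool from outside, world axes, zero at the start; "wrist_torque": the same for the moment, N m; "width": finger opening in m.
Only numpy, scipy, OpenCV 4.12 (cv2) and the standard library are available. Lean on these libraries where they do the work, as an engineer would, in place of code of your own. Each camera call takes 0.05 s, during which the arm holds its last target. There are 200 camera calls.

### The job

A brass ring waits in the low metal ring clamp on the jeweller's bench: lock it in. With the fingertips, gently push the clamp's upright pin along its L-shaped slot to the corner, which shoves the sliding jaw up to the ring, then push it sideways along the short leg fully to the end. Do not grip the pin or squeeze it between the fingers, leave everything else on the bench where it is, and finish clear of everything.

Things in the scene. Friction and masses are not known exactly. Their poses are not given: they have to be found in the camera images.
- clamp: ring clamp bolted to the bench: plate with its top 24 mm above the bench; in its frame (z up, origin on the bench) x -110 to 120, y -65 to 65 mm. L slot 17 mm wide cut in the top: long leg along clamp +x at y -20 (pin centre x -70 to -10), then short leg along clamp +y at x -10 (pin centre y -20 to +20). Flat brass ring, 22 mm across, on a post at x 92, y 0; fixed jaw behind it, 20 mm above the plate
- pin_top (a point): centre of the flat top of the pin: plain upright steel cylinder, 14 mm across, captive in the slot, always vertical, top 81 mm above the bench. Slides with 1 to 4 N (pushing the jaw too), stays where it is left. Push it sideways on its shank, above the sliding jaw: 36 to 80 mm above the bench
- slot_corner (a point): point on the plate's top (24 mm above the bench) where the pin's centre stands when it is fully in the corner of the slot; its axes are the clamp's
- slot_end (a point): point on the plate's top where the pin's centre stands when it is fully at the end of the short leg; its axes are the clamp's
- shuttle (a joint): travel of the pin along the long leg, clamp +x, m: 0 at the near end, 0.060 at the corner; starts at 0 to 0.018. The pin can enter the short leg only above 0.057, and stays above 0.057 while in it
- pin (a joint): travel of the pin along the short leg, clamp +y, m: 0 in the long leg (play of 1.5 mm either way), 0.040 fully at the end
- yoke (a joint): travel of the sliding jaw along clamp +x, m: starts at 0 to 0.010, about 0.035 when shut on the ring (pin in the corner or the short leg). The pin pushes it by its rear bar
- yoke_rear (a point): middle of the upper rear edge of the sliding jaw: a flat open steel frame on the plate, 10 mm thick (top 34.5 mm above the bench), 104 mm wide, 83 mm long, rear bar 10 mm wide. The pin meets the rear bar on its way
- bur_block: bystander: round grey-and-yellow block of burs, 84 mm across, 110 mm tall; origin under its centre
- loupe: bystander: small black eye loupe, 34 mm across, 27 mm tall; origin under the barrel's centre
- pliers: bystander: pliers lying flat, 140 mm long, 12 mm thick; origin under the pivot, jaws to its +x
- screwdriver: bystander: small wooden-handled screwdriver lying along its x axis, 130 mm long, under 30 mm thick
- mandrel: bystander: upright tapered steel ring mandrel, foot 60 mm across, 190 mm tall; origin under its centre
- flux_jar: bystander: amber jar with black cap, 56 mm across, 65 mm tall; origin under its centre
- hammer: bystander: chasing hammer lying along its x axis, 220 mm long

How it is judged:
By the outcome, as a careful person would: the job done as asked, in the order asked, and still so for the second after the job is handed in, with the robot touching nothing.
It also fails if it takes over 40 s, if anything falls off the work surface, if the arm or the gripper's body presses on something with over 40 N, if the wrist force passes 120 N, or if a joint passes its speed limit or range.

## Working session

There is one attempt and no reset: what is moved stays moved. The work goes in short steps, Python scripts to look and compute and a tool call to move; the robot and the scene stay as the last step left them, time stands still between calls to the robot, and variables do not carry over. Pictures are saved under pics/ and viewed, about 8 in all and at most 12, crops included, and the job is handed in when it is done.

Besides the shell and the picture viewer there is one more tool, called after ">>>" as name(argument=value, ...) on one line, values as JSON. drive_tool: Moves the arm, as the interface text tells. Its arguments: {"type":"object","properties":{"increments":{"type":"array","items":{"type":"object","properties":{"jaw":{"type":"number"},"tx":{"type":"number"},"ty":{"type":"number"},"tz":{"type":"number"},"twist":{"type":"number"}}}},"force":{"type":"number"}},"required":["increments"]}

```bash
mkdir -p pics; cat > h.py <<'E'
import numpy as np, cv2
from scipy.spatial.transform import Rotation as R
from plant import sense, optics, robot
def cap(n,f=None):
    c=optics.capture(n)
    if f: cv2.imwrite('pics/'+f,c['image'][:,:,::-1])
    return c
def world(c):
    v,u=np.mgrid[:480,:640]; z=c['range_z']; K=c['K']
    p=np.stack([(u-K[0,2])/K[0,0]*z,(v-K[1,2])/K[1,1]*z,z],-1)
    return p@R.from_quat(c['orientation']).as_matrix().T+np.array(c['position'])
def ray(c,u,v,h):
    K=c['K'];d=R.from_quat(c['orientation']).as_matrix()@[(u-K[0,2])/K[0,0],(v-K[1,2])/K[1,1],1]
    p=np.array(c['position']);return p+d*(h-p[2])/d[2]
E
python3 - <<'E'
from h import *
s=sense();print(s['tcp_pos'],s['eef_rot'],s['t'],s['ft_force'])
for n in('top','scene'):
    c=cap(n,n+'1.png');print(n,c['position'],c['orientation'],c['K'][0])
    np.savez(n+'1.npz',**c)
E
```

```text
[ 0.13784584 -0.50609735  0.23071877] [ 7.94566471e-01 -6.07176797e-01 -4.78990701e-04 -4.80390783e-04] 0.0 [ 0.22211423 -0.34144949  0.07190326]
top [ 0.44793732 -0.01649331  1.25330514] [-0.70266252  0.70959628 -0.03092555  0.04221523] [511.59839027   0.         316.17026042]
scene [1.04549103 0.69950453 0.99934189] [ 0.25902239  0.8931324  -0.35103495 -0.10952795] [542.26243716   0.         327.89453317]
```

View pics/top1.png

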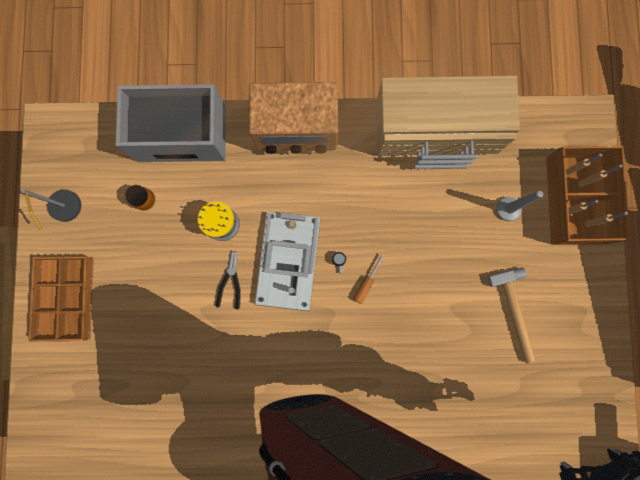

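View pics/scene1.png

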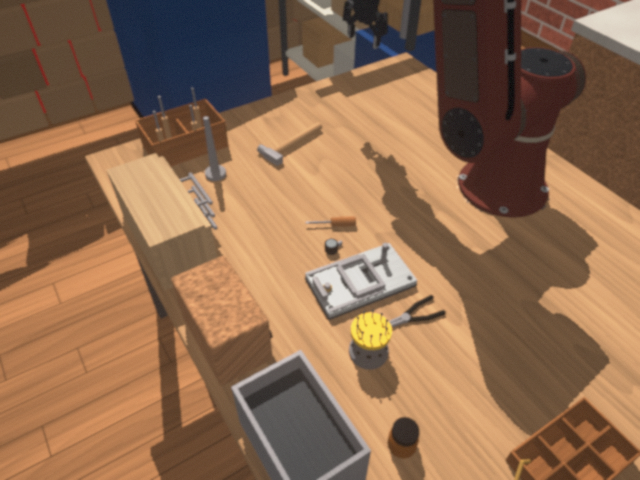

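The top view shows the clamp centred near px (288,260), with its fixed jaw up at (292,216) and the pin near (283,287). The loupe is at (339,260), the bur block at (217,220) and the pliers at (230,280). Next I'll measure the clamp pose and the pin.

```bash
python3 - <<'E'
from h import *
c=dict(np.load('top1.npz'));W=world(c)
b=W[240:300,340:460,2];print('bench z',np.median(b))
im=c['image'].astype(int);sat=im.max(-1)-im.min(-1)
m=np.zeros((480,640),bool);m[205:318,248:326]=True
v,u=np.nonzero(m&(W[...,2]>.015)&(W[...,2]<.032)&(sat<45))
mk=np.zeros((480,640),np.uint8);mk[v,u]=1
mk=cv2.morphologyEx(mk,cv2.MORPH_CLOSE,np.ones((9,9)))
n,l,st,_=cv2.connectedComponentsWithStats(mk);k=1+st[1:,4].argmax()
ct=max(cv2.findContours((l==k).astype(np.uint8),0,2)[0],key=cv2.contourArea)[:,0]
P=np.array([ray(c,x,y,.024)[:2] for x,y in ct]).astype(np.float32)
r=cv2.minAreaRect(P);print(r,cv2.boxPoints(r))
print('z top plate',np.median(W[v,u,2]))
hi=m&(W[...,2]>.06)&(W[...,2]<.1)
vv,uu=np.nonzero(hi);print(len(vv));print(np.c_[uu,vv,W[vv,uu].round(3)][:40])
s=cv2.resize(c['image'][195:325,235:355,::-1],None,fx=4.5,fy=4.5,interpolation=2);cv2.imwrite('pics/crop1.png',s)
E
```

```text
bench z 1.960655913080256e-05
((0.5356360673904419, 0.07109837234020233), (0.1301228255033493, 0.2259279042482376), 82.8770523071289) [[ 0.41547638  0.02054649]
 [ 0.63966066 -0.00746832]
 [ 0.65579575  0.12165026]
 [ 0.43161148  0.14966507]]
z top plate 0.024314485964645027
33
[[2.91e+02 2.87e+02 4.70e-01 6.10e-02 7.50e-02]
 [2.92e+02 2.87e+02 4.70e-01 5.80e-02 7.60e-02]
 [2.89e+02 2.88e+02 4.68e-01 6.50e-02 7.80e-02]
 [2.90e+02 2.88e+02 4.68e-01 6.20e-02 8.10e-02]
 [2.91e+02 2.88e+02 4.68e-01 6.00e-02 8.20e-02]
 [2.92e+02 2.88e+02 4.68e-01 5.80e-02 8.10e-02]
 [2.93e+02 2.88e+02 4.68e-01 5.60e-02 8.00e-02]
 [2.89e+02 2.89e+02 4.66e-01 6.50e-02 7.70e-02]
 [2.90e+02 2.89e+02 4.66e-01 6.20e-02 8.10e-02]
 [2.91e+02 2.89e+02 4.66e-01 6.00e-02 8.20e-02]
 [2.92e+02 2.89e+02 4.66e-01 5.80e-02 8.00e-02]
 [2.93e+02 2.89e+02 4.66e-01 5.60e-02 8.10e-02]
 [2.94e+02 2.89e+02 4.66e-01 5.40e-02 7.50e-02]
 [2.89e+02 2.90e+02 4.63e-01 6.50e-02 8.00e-02]
 [2.90e+02 2.90e+02 4.63e-01 6.20e-02 8.40e-02]
 [2.91e+02 2.90e+02 4.63e-01 6.00e-02 7.90e-02]
 [2.92e+02 2.90e+02 4.63e-01 5.80e-02 8.10e-02]
 [2.93e+02 2.90e+02 4.63e-01 5.60e-02 8.20e-02]
 [2.94e+02 2.90e+02 4.63e-01 5.30e-02 8.20e-02]
 [2.89e+02 2.91e+02 4.61e-01 6.50e-02 8.10e-02]
 [2.90e+02 2.91e+02 4.61e-01 6.20e-02 8.10e-02]
 [2.91e+02 2.91e+02 4.61e-01 6.00e-02 7.80e-02]
 [2.92e+02 2.91e+02 4.61e-01 5.80e-02 8.50e-02]
 [2.93e+02 2.91e+02 4.61e-01 5.50e-02 8.30e-02]
 [2.94e+02 2.91e+02 4.61e-01 5.40e-02 7.60e-02]
 [2.89e+02 2.92e+02 4.59e-01 6.50e-02 8.20e-02]
 [2.90e+02 2.92e+02 4.59e-01 6.20e-02 8.30e-02]
 [2.91e+02 2.92e+02 4.59e-01 6.00e-02 8.10e-02]
 [2.92e+02 2.92e+02 4.59e-01 5.80e-02 7.90e-02]
 [2.93e+02 2.92e+02 4.59e-01 5.50e-02 8.30e-02]
 [2.94e+02 2.92e+02 4.59e-01 5.40e-02 6.40e-02]
 [2.91e+02 2.93e+02 4.57e-01 6.00e-02 8.60e-02]
 [2.92e+02 2.93e+02 4.57e-01 5.80e-02 7.40e-02]]
```

View pics/crop1.png

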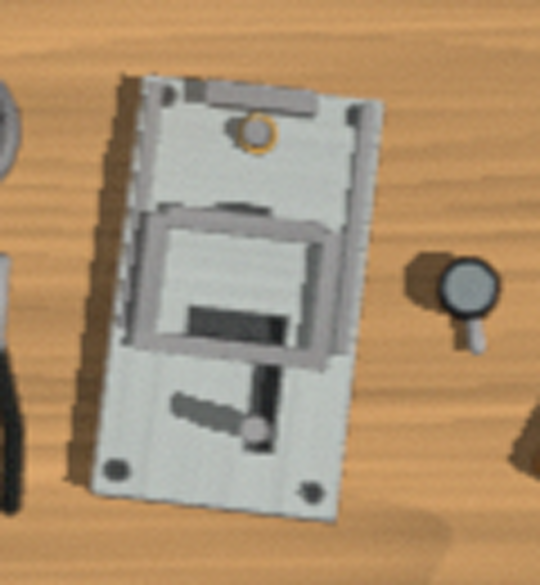

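The measurements agree. The plate is 130 x 226 mm with its top at 24.3 mm, the clamp origin is at about (0.531, 0.072) with yaw -7.1 deg, and the pin at (0.464, 0.060) sits at clamp (-65, -20). I'll shut the fingers and go behind the pin, at clamp x -115.

>>> drive_tool(increments=[{"jaw": 0, "tx": -2.5, "ty": -2.2}, {"jaw": 0, "tx": -2.5, "ty": -2.2}, {"jaw": 0, "tx": -2.5, "ty": -2.2}, {"jaw": 0, "tx": -2.5, "ty": -2.2}, {"jaw": 0, "tx": -2.5, "ty": -2.2}, {"jaw": 0, "tx": -2.5, "ty": -2.2}, {"jaw": 0, "tx": -2.5, "ty": -2.2}, {"jaw": 0, "tx": -2.5, "ty": -2.2}, {"jaw": 0, "tx": -2.5, "ty": -2.2}, {"jaw": 0, "tx": -2.5, "ty": -2.2}, {"jaw": 0, "tx": -2.5, "ty": -2.2}, {"jaw": 0, "tx": -2.5, "ty": -2.2}, {"jaw": 0, "tx": -2.5, "ty": -2.2}, {"jaw": 0, "tx": -2.5, "ty": -2.2}, {"jaw": 0, "tx": -2.5, "ty": -2.2}, {"jaw": 0, "tx": -2.5, "ty": -2.2}, {"jaw": 0, "tx": -2.5, "ty": -2.2}, {"jaw": 0, "tx": -2.5, "ty": -2.2}, {"jaw": 0, "tx": -2.5, "ty": -2.2}], force=20)

```text
$.increments[0]: bad value
```

>>> drive_tool(increments=[{"jaw": 0, "twist": -0.118}, {"jaw": 0, "twist": -0.118}, {"jaw": 0, "twist": -0.118}, {"jaw": 0, "twist": -0.118}, {"jaw": 0, "twist": -0.118}, {"jaw": 0, "twist": -0.118}, {"jaw": 0, "twist": -0.118}, {"jaw": 0, "twist": -0.118}, {"jaw": 0, "twist": -0.118}, {"jaw": 0, "twist": -0.118}, {"jaw": 0}])

```text
$.increments[0]: bad value
```

```bash
cat > st.py <<'E'
from h import *
O=np.array([.5307,.0717]);X=np.array([.9923,-.124])
def cl(p): d=np.array(p[:2])-O;return (np.array([d@X,d@[-X[1],X[0]]])*1e3).round(1)
if __name__=='__main__':
    s=sense();p=s['tcp_pos'];m=R.from_quat(s['eef_rot']).as_matrix()
    print('t',s['t'],'tcp',np.round(p,4),'clamp mm',cl(p),'yaw',np.degrees(np.arctan2(m[1,0],m[0,0])),'F',np.round(s['ft_force'],2),'w',s['width'],'j6',s['joints'][5])
E
python3 st.py; python3 -c "
from h import *
c=cap('wrist','w1.png');np.savez('w1.npz',**c);print(c['position'])"
```

```text
t 0.1 tcp [ 0.1379 -0.5062  0.2308] clamp mm [-318.1 -622.2] yaw -74.76975504522396 F [ 0.45  0.01 -0.77] w 0.08522374795589652 j6 1.4315309237155833
[ 0.20834257 -0.48764398  0.37354778]
```

View pics/w1.png

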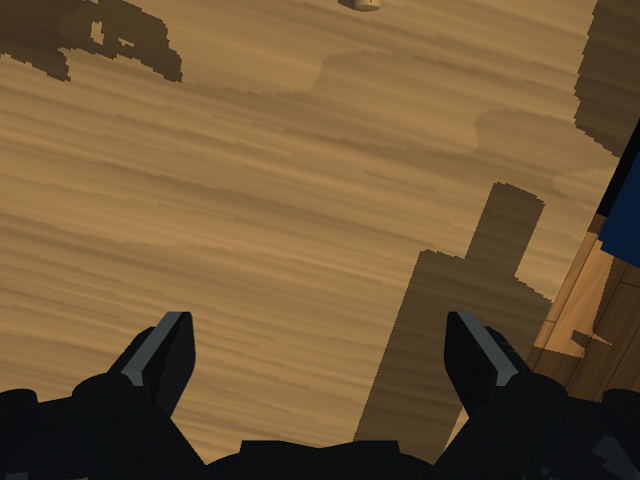

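Both move calls were refused, so the arm hasn't moved; this wrist view shows only the open fingers and bare bench. The rows probably need every field, so I'll send them in full.

>>> drive_tool(increments=[{"jaw": 0, "tx": -2.5, "ty": -2.2, "tz": 0, "twist": 0}], force=20)

```text
t: 0.23
tcp_pos: [0.1512, -0.48, 0.2307]
eef_rot: [0.794, -0.608, 0.0, 0.001]
ft_force: [0.8, 1.6, 0.0]
width: 0.0752
```

>>> drive_tool(increments=[{"jaw": 0, "tx": -2.5, "ty": -2.2, "tz": 0, "twist": 0}, {"jaw": 0, "tx": -2.5, "ty": -2.2, "tz": 0, "twist": 0}, {"jaw": 0, "tx": -2.5, "ty": -2.2, "tz": 0, "twist": 0}, {"jaw": 0, "tx": -2.5, "ty": -2.2, "tz": 0, "twist": 0}, {"jaw": 0, "tx": -2.5, "ty": -2.2, "tz": 0, "twist": 0}, {"jaw": 0, "tx": -2.5, "ty": -2.2, "tz": 0, "twist": 0}, {"jaw": 0, "tx": -2.5, "ty": -2.2, "tz": 0, "twist": 0}, {"jaw": 0, "tx": -2.5, "ty": -2.2, "tz": 0, "twist": 0}, {"jaw": 0, "tx": -2.5, "ty": -2.2, "tz": 0, "twist": 0}, {"jaw": 0, "tx": -2.5, "ty": -2.2, "tz": 0, "twist": 0}, {"jaw": 0, "tx": -2.5, "ty": -2.2, "tz": 0, "twist": 0}, {"jaw": 0, "tx": -2.5, "ty": -2.2, "tz": 0, "twist": 0}, {"jaw": 0, "tx": -2.5, "ty": -2.2, "tz": 0, "twist": 0}, {"jaw": 0, "tx": -2.5, "ty": -2.2, "tz": 0, "twist": 0}, {"jaw": 0, "tx": -2.5, "ty": -2.2, "tz": 0, "twist": 0}, {"jaw": 0, "tx": -2.5, "ty": -2.2, "tz": 0, "twist": 0}, {"jaw": 0, "tx": -2.5, "ty": -2.2, "tz": 0, "twist": 0}, {"jaw": 0, "tx": -2.5, "ty": -2.2, "tz": 0, "twist": 0}])

```text
t: 1.73
tcp_pos: [0.4167, 0.0634, 0.2312]
eef_rot: [0.795, -0.607, 0.0, 0.0]
ft_force: [0.8, 0.1, 0.2]
width: 0.0002
```

>>> drive_tool(increments=[{"jaw": 0, "tx": 0, "ty": 0, "tz": 0, "twist": -0.118}, {"jaw": 0, "tx": 0, "ty": 0, "tz": 0, "twist": -0.118}, {"jaw": 0, "tx": 0, "ty": 0, "tz": 0, "twist": -0.118}, {"jaw": 0, "tx": 0, "ty": 0, "tz": 0, "twist": -0.118}, {"jaw": 0, "tx": 0, "ty": 0, "tz": 0, "twist": -0.118}, {"jaw": 0, "tx": 0, "ty": 0, "tz": 0, "twist": -0.118}, {"jaw": 0, "tx": 0, "ty": 0, "tz": 0, "twist": -0.118}, {"jaw": 0, "tx": 0, "ty": 0, "tz": 0, "twist": -0.118}, {"jaw": 0, "tx": 0, "ty": 0, "tz": 0, "twist": -0.118}, {"jaw": 0, "tx": 0, "ty": 0, "tz": 0, "twist": -0.118}, {"jaw": 0, "tx": 0, "ty": 0, "tz": 0, "twist": 0}])

```text
t: 2.65
tcp_pos: [0.4163, 0.0616, 0.2312]
eef_rot: [0.998, -0.06, -0.0, 0.0]
ft_force: [0.7, -0.1, 0.8]
width: 0.0
```

```bash
python3 st.py; python3 -c "
from h import *
c=cap('wrist','w2.png');np.savez('w2.npz',**c);print(c['position'])"
```

```text
t 2.65 tcp [0.4163 0.0616 0.2312] clamp mm [-112.2  -24.2] yaw -6.85004316137896 F [ 0.68 -0.12  0.78] w 1.2606891279853908e-06 j6 1.6630971723527992
[0.42543892 0.13325244 0.37389774]
```

View pics/w2.png

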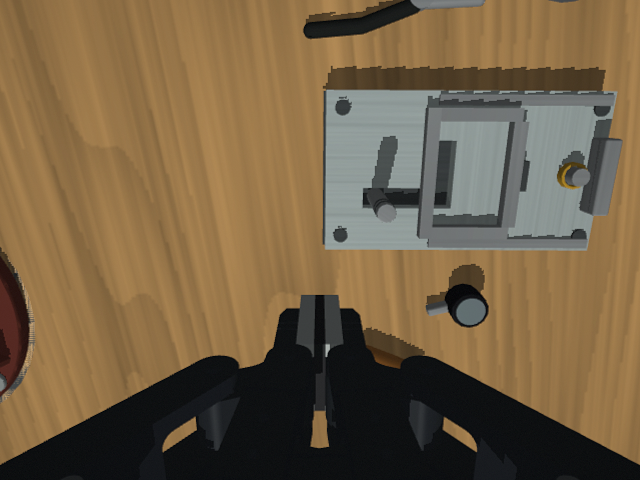

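The wrist view shows the pin top at about px (386,212), the plate's left edge at column 325 and the shut fingertips at (320,300). I'll refine the pin and clamp from this view, and check the fingers' clearance profile.

```bash
python3 - <<'E'
from st import *
c=dict(np.load('w2.npz'));W=world(c)
for n,u,v,h in(('pin',386,212,.081),('c--',325,249,.024),('c-+',325,91,.024),('c+-',588,249,.024),('c++',605,93,.024),('ring',574,175,.03)):
    p=ray(c,u,v,h);print(n,p.round(4),cl(p))
v,u=np.nonzero((W[...,2]>.072)&(W[...,2]<.092)&(np.mgrid[:480,:640][0]<260));q=W[v,u];print('pin depth',len(q),np.median(q,0),cl(np.median(q,0)))
s=sense();m=R.from_quat(s['eef_rot']).as_matrix();T=(W-s['tcp_pos'])@m*1e3
ok=c['range_z']>0
for a in range(-110,10,10):
    k=ok&(T[...,2]>a)&(T[...,2]<=a+10)&(abs(T[...,0])<100)&(abs(T[...,1])<60)
    if k.any():print(a,k.sum(),'x',T[k][:,0].min().round(),T[k][:,0].max().round(),'y',T[k][:,1].min().round(),T[k][:,1].max().round())
E
```

```text
pin [0.4639 0.0612 0.081 ] [-65.  -18.7]
c-- [0.4167 0.0208 0.024 ] [-106.8  -64.7]
c-+ [0.4315 0.1488 0.024 ] [-108.    64.2]
c+- [ 0.6419 -0.0062  0.024 ] [120.  -63.5]
c++ [0.6475 0.1215 0.024 ] [109.7  63.9]
ring [0.6233 0.0611 0.03  ] [93.2  1. ]
pin depth 357 [0.46353412 0.06139255 0.08085666] [-65.4 -18.6]
-100 5 x -14.0 15.0 y -18.0 -18.0
-90 11032 x -58.0 58.0 y -18.0 -7.0
-80 17424 x -57.0 59.0 y -18.0 3.0
-70 9967 x -50.0 50.0 y -18.0 9.0
-60 12045 x -41.0 42.0 y -14.0 12.0
-50 4030 x -33.0 34.0 y -14.0 13.0
-40 1700 x -15.0 14.0 y -12.0 12.0
-30 1328 x -13.0 14.0 y -11.0 -6.0
-20 1095 x -13.0 14.0 y -11.0 -6.0
-10 399 x -12.0 13.0 y -12.0 -6.0
```

Both views agree within about 1.5 mm. The lower 40 mm of the fingers is ±14 mm in x and ±11 mm in y, so a tip at 48 mm is clear of the jaw (34.5 mm) with the knuckles above the pin top. Centre on the pin line and descend.

>>> drive_tool(increments=[{"jaw": 0, "tx": 0, "ty": -0.5, "tz": 3, "twist": 0}, {"jaw": 0, "tx": 0, "ty": 0, "tz": 3.5, "twist": 0}, {"jaw": 0, "tx": 0, "ty": 0, "tz": 3.5, "twist": 0}, {"jaw": 0, "tx": 0, "ty": 0, "tz": 3.5, "twist": 0}, {"jaw": 0, "tx": 0, "ty": 0, "tz": 2.5, "twist": 0}, {"jaw": 0, "tx": 0, "ty": 0, "tz": 1.5, "twist": 0}, {"jaw": 0, "tx": 0, "ty": 0, "tz": 0.8, "twist": 0}, {"jaw": 0, "tx": 0.5, "ty": 0, "tz": 0, "twist": 0}, {"jaw": 0, "tx": 0.5, "ty": 0, "tz": 0, "twist": 0}, {"jaw": 0, "tx": 0.5, "ty": 0, "tz": 0, "twist": 0}, {"jaw": 0, "tx": 0, "ty": 0, "tz": 0, "twist": 0}])

```text
t: 3.62
tcp_pos: [0.4347, 0.0644, 0.0496]
eef_rot: [0.998, -0.063, 0.002, -0.0]
ft_force: [0.2, 0.8, -0.1]
width: -0.0001
```

```bash
python3 st.py
```

```text
t 3.6167 tcp [0.4347 0.0644 0.0496] clamp mm [-94.4 -19.1] yaw -7.215149643448138 F [ 0.16  0.78 -0.14] w -6.664231252594135e-05 j6 1.6772639742402196
```

Push along +x, slowly.

>>> drive_tool(increments=[{"jaw": 0, "tx": 0.25, "ty": 0, "tz": 0, "twist": 0}, {"jaw": 0, "tx": 0.25, "ty": 0, "tz": 0, "twist": 0}, {"jaw": 0, "tx": 0.25, "ty": 0, "tz": 0, "twist": 0}, {"jaw": 0, "tx": 0.25, "ty": 0, "tz": 0, "twist": 0}, {"jaw": 0, "tx": 0.25, "ty": 0, "tz": 0, "twist": 0}, {"jaw": 0, "tx": 0.25, "ty": 0, "tz": 0, "twist": 0}, {"jaw": 0, "tx": 0.25, "ty": 0, "tz": 0, "twist": 0}, {"jaw": 0, "tx": 0.25, "ty": 0, "tz": 0, "twist": 0}])

```text
t: 4.28
tcp_pos: [0.4519, 0.0622, 0.0483]
eef_rot: [0.998, -0.062, -0.0, -0.0]
ft_force: [-1.5, 0.4, 0.6]
width: 0.0002
```

>>> drive_tool(increments=[{"jaw": 0, "tx": 0.25, "ty": 0, "tz": 0, "twist": 0}, {"jaw": 0, "tx": 0.25, "ty": 0, "tz": 0, "twist": 0}, {"jaw": 0, "tx": 0.25, "ty": 0, "tz": 0, "twist": 0}, {"jaw": 0, "tx": 0.25, "ty": 0, "tz": 0, "twist": 0}, {"jaw": 0, "tx": 0.25, "ty": 0, "tz": 0, "twist": 0}, {"jaw": 0, "tx": 0.25, "ty": 0, "tz": 0, "twist": 0}, {"jaw": 0, "tx": 0.25, "ty": 0, "tz": 0, "twist": 0}, {"jaw": 0, "tx": 0.25, "ty": 0, "tz": 0, "twist": 0}])

```text
t: 4.95
tcp_pos: [0.4719, 0.0596, 0.0483]
eef_rot: [0.998, -0.062, -0.0, -0.0]
ft_force: [-3.0, 0.4, 2.9]
width: 0.0001
```

```bash
python3 st.py
```

```text
t 4.95 tcp [0.4719 0.0596 0.0483] clamp mm [-56.9 -19.3] yaw -7.163350012874533 F [-3.    0.45  2.88] w 8.068243302479831e-05 j6 1.6676371655001372
```

>>> drive_tool(increments=[{"jaw": 0, "tx": 0.25, "ty": 0, "tz": 0, "twist": 0}, {"jaw": 0, "tx": 0.25, "ty": 0, "tz": 0, "twist": 0}, {"jaw": 0, "tx": 0.25, "ty": 0, "tz": 0, "twist": 0}, {"jaw": 0, "tx": 0.25, "ty": 0, "tz": 0, "twist": 0}, {"jaw": 0, "tx": 0.25, "ty": 0, "tz": 0, "twist": 0}, {"jaw": 0, "tx": 0.25, "ty": 0, "tz": 0, "twist": 0}, {"jaw": 0, "tx": 0.25, "ty": 0, "tz": 0, "twist": 0}, {"jaw": 0, "tx": 0.2, "ty": 0, "tz": 0, "twist": 0}, {"jaw": 0, "tx": 0.1, "ty": 0, "tz": 0, "twist": 0}, {"jaw": 0, "tx": 0.1, "ty": 0, "tz": 0, "twist": 0}])

```text
t: 5.78
tcp_pos: [0.4931, 0.057, 0.0483]
eef_rot: [0.998, -0.062, 0.0, -0.0]
ft_force: [-2.2, 0.3, 0.7]
width: -0.0001
```

>>> drive_tool(increments=[{"jaw": 0, "tx": 0.1, "ty": 0, "tz": 0, "twist": 0}, {"jaw": 0, "tx": 0.1, "ty": 0, "tz": 0, "twist": 0}])

```text
t: 5.95
tcp_pos: [0.495, 0.0567, 0.0483]
eef_rot: [0.998, -0.062, -0.0, -0.0]
ft_force: [-2.2, -0.1, 1.2]
width: 0.0001
```

```bash
python3 st.py
```

```text
t 5.95 tcp [0.495  0.0567 0.0483] clamp mm [-33.6 -19.3] yaw -7.164132952340484 F [-2.17 -0.08  1.16] w 0.00013234822358243662 j6 1.6630881070878685
```

>>> drive_tool(increments=[{"jaw": 0, "tx": 0.1, "ty": 0, "tz": 0, "twist": 0}, {"jaw": 0, "tx": 0.05, "ty": 0, "tz": 0, "twist": 0}])

```text
t: 6.12
tcp_pos: [0.4966, 0.0565, 0.0483]
eef_rot: [0.998, -0.062, 0.0, -0.0]
ft_force: [-2.1, -0.0, 0.4]
width: 0.0001
```

>>> drive_tool(increments=[{"jaw": 0, "tx": 0.05, "ty": 0, "tz": 0, "twist": 0}, {"jaw": 0, "tx": 0.05, "ty": 0, "tz": 0, "twist": 0}])

```text
t: 6.28
tcp_pos: [0.4975, 0.0564, 0.0483]
eef_rot: [0.998, -0.062, -0.0, -0.0]
ft_force: [-2.2, 0.7, 1.4]
width: 0.0002
```

```bash
python3 st.py
```

```text
t 6.2833 tcp [0.4975 0.0564 0.0483] clamp mm [-31.1 -19.3] yaw -7.156804816488499 F [-2.22  0.74  1.36] w 0.00021038162348081398 j6 1.6625491789889064
```

>>> drive_tool(increments=[{"jaw": 0, "tx": 0.05, "ty": 0, "tz": 0, "twist": 0}, {"jaw": 0, "tx": 0.05, "ty": 0, "tz": 0, "twist": 0}])

```text
t: 6.45
tcp_pos: [0.4985, 0.0563, 0.0483]
eef_rot: [0.998, -0.062, -0.0, -0.0]
ft_force: [-2.7, 0.1, 1.2]
width: 0.0002
```

```bash
python3 st.py;python3 - <<'E'
from st import *
c=cap('top');W=world(c)
v,u=np.nonzero((W[...,2]>.072)&(W[...,2]<.09));k=[i for i in range(len(v)) if abs(cl(W[v[i],u[i]])).max()<110]
q=W[v[k],u[k]];print(len(k),np.median(q,0) if len(k) else 0, cl(np.median(q,0)) if len(k) else 0)
cv2.imwrite('pics/t2.png',cv2.resize(c['image'][195:325,235:355,::-1],None,fx=4.5,fy=4.5,interpolation=2))
E
```

```text
t 6.45 tcp [0.4985 0.0563 0.0483] clamp mm [-30.1 -19.3] yaw -7.16252473065552 F [-2.69  0.07  1.21] w 0.0002443074796390115 j6 1.662407071069117
0 0 0
```

View pics/t2.png

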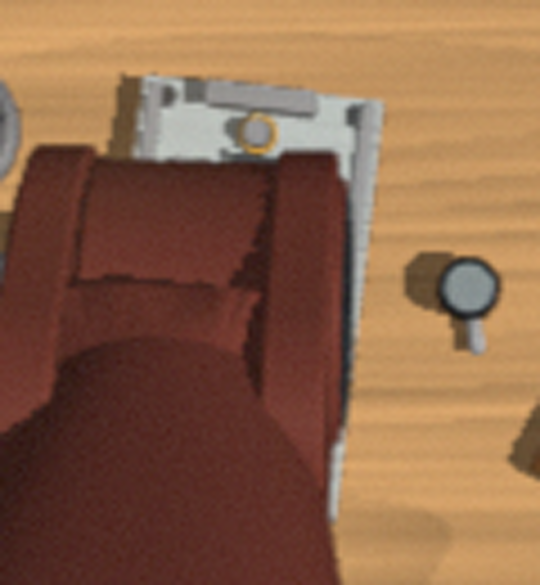

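The arm hides the pin and the jaw from the top camera, with only the ring and post visible at crop (257,132). I'll keep stepping until the force rises at the corner.

>>> drive_tool(increments=[{"jaw": 0, "tx": 0.05, "ty": 0, "tz": 0, "twist": 0}, {"jaw": 0, "tx": 0.05, "ty": 0, "tz": 0, "twist": 0}])

```text
t: 6.67
tcp_pos: [0.499, 0.0562, 0.0483]
eef_rot: [0.998, -0.062, -0.0, -0.0]
ft_force: [-4.6, 1.0, 3.4]
width: 0.0
```

>>> drive_tool(increments=[{"jaw": 0, "tx": 0.05, "ty": 0, "tz": 0, "twist": 0}, {"jaw": 0, "tx": 0, "ty": 0, "tz": 0, "twist": 0}])

```text
t: 6.83
tcp_pos: [0.4992, 0.0562, 0.0483]
eef_rot: [0.998, -0.062, -0.001, -0.0]
ft_force: [-6.1, 0.4, 5.0]
width: 0.0004
```

>>> drive_tool(increments=[{"jaw": 0, "tx": 0.05, "ty": 0, "tz": 0, "twist": 0}, {"jaw": 0, "tx": 0, "ty": 0, "tz": 0, "twist": 0}])

```text
t: 7.0
tcp_pos: [0.4994, 0.0562, 0.0483]
eef_rot: [0.998, -0.062, -0.001, -0.0]
ft_force: [-7.3, 1.4, 5.3]
width: 0.0001
```

The force rises and motion stops at tool x -29 mm, which is where the corner was predicted (-30). Now back off, go round to the pin's -y side, then take a wrist look.

>>> drive_tool(increments=[{"jaw": 0, "tx": -0.5, "ty": 0, "tz": 0, "twist": 0}, {"jaw": 0, "tx": -1, "ty": 0, "tz": 0, "twist": 0}, {"jaw": 0, "tx": -1, "ty": 0, "tz": 0, "twist": 0}, {"jaw": 0, "tx": 0, "ty": 1.5, "tz": 0, "twist": 0}, {"jaw": 0, "tx": 0, "ty": 1.5, "tz": 0, "twist": 0}, {"jaw": 0, "tx": 0, "ty": 1.5, "tz": 0, "twist": 0}, {"jaw": 0, "tx": 1.3, "ty": 0, "tz": 0, "twist": 0}, {"jaw": 0, "tx": 1.3, "ty": 0, "tz": 0, "twist": 0}, {"jaw": 0, "tx": 1.2, "ty": 0, "tz": 0, "twist": 0}, {"jaw": 0, "tx": 0, "ty": 0, "tz": 0, "twist": 0}, {"jaw": 0, "tx": 0, "ty": 0, "tz": 0, "twist": 0}])

```text
t: 7.92
tcp_pos: [0.5081, 0.0097, 0.0483]
eef_rot: [0.998, -0.063, 0.0, 0.0]
ft_force: [-1.0, 0.4, -0.1]
width: -0.0003
```

```bash
python3 st.py; python3 - <<'E'
from st import *
c=cap('wrist','w3.png');np.savez('w3.npz',**c);W=world(c)
v,u=np.nonzero((W[...,2]>.075)&(W[...,2]<.086));p=W[v,u]
d=np.array([cl(x) for x in p]);k=(abs(d[:,0]+10)<25)&(abs(d[:,1]+15)<20);print(k.sum(),np.median(d[k],0),u[k].mean(),v[k].mean())
E
```

```text
t 7.9167 tcp [0.5081 0.0097 0.0483] clamp mm [-14.8 -64.4] yaw -7.1679605803626885 F [-0.98  0.39 -0.06] w -0.00027642965154114847 j6 1.5710064292268202
2156 [ -9.3  -18.95] 338.3093692022263 218.08534322820037
```

View pics/w3.png

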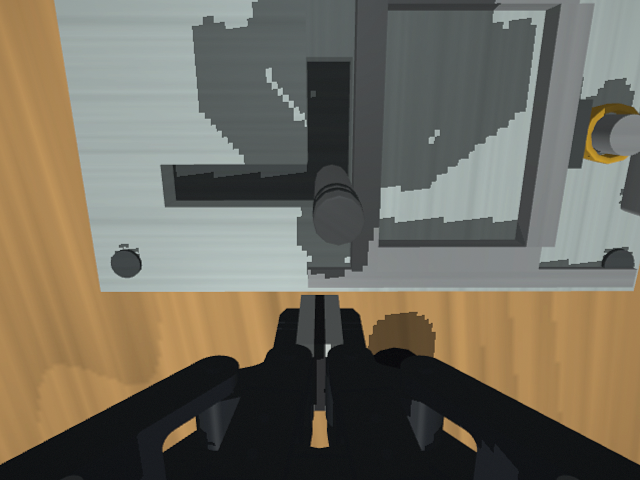

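The pin stands in the slot corner (top at px (338,218), clamp (-9.3,-19)) and the sliding jaw's front touches the brass ring at (600,130). Now push along +y.

>>> drive_tool(increments=[{"jaw": 0, "tx": 0, "ty": -0.5, "tz": 0, "twist": 0}, {"jaw": 0, "tx": 0, "ty": -0.5, "tz": 0, "twist": 0}, {"jaw": 0, "tx": 0, "ty": -0.5, "tz": 0, "twist": 0}, {"jaw": 0, "tx": 0, "ty": -0.5, "tz": 0, "twist": 0}, {"jaw": 0, "tx": 0, "ty": -0.25, "tz": 0, "twist": 0}, {"jaw": 0, "tx": 0, "ty": -0.25, "tz": 0, "twist": 0}, {"jaw": 0, "tx": 0, "ty": -0.25, "tz": 0, "twist": 0}, {"jaw": 0, "tx": 0, "ty": -0.25, "tz": 0, "twist": 0}, {"jaw": 0, "tx": 0, "ty": -0.25, "tz": 0, "twist": 0}, {"jaw": 0, "tx": 0, "ty": -0.25, "tz": 0, "twist": 0}])

```text
t: 8.8
tcp_pos: [0.5121, 0.0446, 0.0483]
eef_rot: [0.998, -0.063, -0.0, 0.0]
ft_force: [-1.6, -1.1, 1.1]
width: 0.0001
```

>>> drive_tool(increments=[{"jaw": 0, "tx": 0, "ty": -0.25, "tz": 0, "twist": 0}, {"jaw": 0, "tx": 0, "ty": -0.25, "tz": 0, "twist": 0}, {"jaw": 0, "tx": 0, "ty": -0.25, "tz": 0, "twist": 0}, {"jaw": 0, "tx": 0, "ty": -0.25, "tz": 0, "twist": 0}, {"jaw": 0, "tx": 0, "ty": -0.25, "tz": 0, "twist": 0}, {"jaw": 0, "tx": 0, "ty": -0.25, "tz": 0, "twist": 0}])

```text
t: 9.3
tcp_pos: [0.514, 0.0596, 0.0483]
eef_rot: [0.998, -0.062, -0.0, 0.0]
ft_force: [-0.1, -1.6, 0.6]
width: 0.0004
```

```bash
python3 st.py
```

```text
t 9.3 tcp [0.514  0.0596 0.0483] clamp mm [-15.1 -14.1] yaw -7.162609907311646 F [-0.11 -1.56  0.56] w 0.0003795816015202948 j6 1.6699504827006793
```

>>> drive_tool(increments=[{"jaw": 0, "tx": 0, "ty": -0.25, "tz": 0, "twist": 0}, {"jaw": 0, "tx": 0, "ty": -0.25, "tz": 0, "twist": 0}, {"jaw": 0, "tx": 0, "ty": -0.25, "tz": 0, "twist": 0}, {"jaw": 0, "tx": 0, "ty": -0.25, "tz": 0, "twist": 0}, {"jaw": 0, "tx": 0, "ty": -0.2, "tz": 0, "twist": 0}, {"jaw": 0, "tx": 0, "ty": -0.1, "tz": 0, "twist": 0}, {"jaw": 0, "tx": 0, "ty": -0.1, "tz": 0, "twist": 0}])

```text
t: 9.88
tcp_pos: [0.5157, 0.0734, 0.0483]
eef_rot: [0.998, -0.062, -0.0, 0.0]
ft_force: [-0.6, -0.8, 0.9]
width: 0.0001
```

>>> drive_tool(increments=[{"jaw": 0, "tx": 0, "ty": -0.1, "tz": 0, "twist": 0}, {"jaw": 0, "tx": 0, "ty": -0.05, "tz": 0, "twist": 0}])

```text
t: 10.05
tcp_pos: [0.5159, 0.0749, 0.0483]
eef_rot: [0.998, -0.062, -0.0, 0.0]
ft_force: [-0.0, -0.6, -0.7]
width: 0.0003
```

>>> drive_tool(increments=[{"jaw": 0, "tx": 0, "ty": -0.05, "tz": 0, "twist": 0}, {"jaw": 0, "tx": 0, "ty": -0.05, "tz": 0, "twist": 0}])

```text
t: 10.22
tcp_pos: [0.516, 0.0758, 0.0483]
eef_rot: [0.998, -0.062, -0.0, -0.0]
ft_force: [-0.9, -0.6, -0.0]
width: -0.0002
```

```bash
python3 st.py
```

```text
t 10.2167 tcp [0.516  0.0758 0.0483] clamp mm [-15.1   2.2] yaw -7.16659308312529 F [-0.92 -0.61 -0.02] w -0.0002390042873164281 j6 1.7014016666923764
```

>>> drive_tool(increments=[{"jaw": 0, "tx": 0, "ty": -0.05, "tz": 0, "twist": 0}, {"jaw": 0, "tx": 0, "ty": -0.05, "tz": 0, "twist": 0}])

```text
t: 10.38
tcp_pos: [0.5161, 0.0766, 0.0483]
eef_rot: [0.998, -0.063, -0.0, 0.0]
ft_force: [-0.7, -2.6, -1.8]
width: -0.0001
```

>>> drive_tool(increments=[{"jaw": 0, "tx": 0, "ty": -0.05, "tz": 0, "twist": 0}, {"jaw": 0, "tx": 0, "ty": -0.05, "tz": 0, "twist": 0}])

```text
t: 10.55
tcp_pos: [0.5161, 0.0772, 0.0482]
eef_rot: [0.998, -0.063, -0.0, 0.001]
ft_force: [-0.8, -6.6, -0.8]
width: 0.0002
```

```bash
python3 st.py; python3 - <<'E'
from st import *
c=cap('wrist');W=world(c)
v,u=np.nonzero((W[...,2]>.075)&(W[...,2]<.086));p=W[v,u]
d=np.array([cl(x) for x in p]);k=(abs(d[:,0]+10)<25)&(d[:,1]<45)&(v<270);print(k.sum(),np.median(d[k],0),u[k].mean(),v[k].mean())
E
```

```text
t 10.55 tcp [0.5161 0.0772 0.0482] clamp mm [-15.2   3.6] yaw -7.184546923873477 F [-0.82 -6.56 -0.79] w 0.0002168623650694757 j6 1.7052761787302861
0 [nan nan] nan nan
  return _methods._mean(a, axis=axis, dtype=dtype,
  ret = um.true_divide(
<stdin>:4: RuntimeWarning: Mean of empty slice.
  ret = ret.dtype.type(ret / rcount)
```

The force jumps to 6.6 N at tool y +3.6, which is the predicted end. One more small press, then back straight off, up, and look.

>>> drive_tool(increments=[{"jaw": 0, "tx": 0, "ty": -0.05, "tz": 0, "twist": 0}, {"jaw": 0, "tx": 0, "ty": 0, "tz": 0, "twist": 0}])

```text
t: 10.77
tcp_pos: [0.5161, 0.0773, 0.0482]
eef_rot: [0.998, -0.063, -0.0, 0.001]
ft_force: [-0.7, -6.6, -0.4]
width: 0.0002
```

>>> drive_tool(increments=[{"jaw": 0, "tx": 0, "ty": 0.5, "tz": 0, "twist": 0}, {"jaw": 0, "tx": 0, "ty": 1, "tz": 0, "twist": 0}, {"jaw": 0, "tx": 0, "ty": 1.5, "tz": 0, "twist": 0}, {"jaw": 0, "tx": 0, "ty": 1.5, "tz": 0, "twist": 0}, {"jaw": 0, "tx": 0, "ty": 1, "tz": -2, "twist": 0}, {"jaw": 0, "tx": 0, "ty": 0, "tz": -3, "twist": 0}, {"jaw": 0, "tx": 0, "ty": 0, "tz": -3, "twist": 0}, {"jaw": 0, "tx": 0, "ty": 0, "tz": -3, "twist": 0}, {"jaw": 0, "tx": 0, "ty": 0, "tz": -2, "twist": 0}, {"jaw": 0, "tx": 0, "ty": 0, "tz": 0, "twist": 0}, {"jaw": 0, "tx": 0, "ty": 0, "tz": 0, "twist": 0}])

```text
t: 11.68
tcp_pos: [0.5103, 0.0233, 0.1793]
eef_rot: [0.998, -0.063, 0.001, -0.0]
ft_force: [-0.2, 0.2, -0.2]
width: 0.0001
```

```bash
python3 st.py; python3 - <<'E'
from st import *
c=cap('wrist','w4.png');W=world(c)
v,u=np.nonzero((W[...,2]>.075)&(W[...,2]<.086));p=W[v,u]
d=np.array([cl(x) for x in p]);k=(abs(d[:,0]+10)<40)&(abs(d[:,1])<45)&(v<280);print(k.sum(),np.median(d[k],0),u[k].mean(),v[k].mean())
E
```

```text
t 11.6833 tcp [0.5103 0.0233 0.1793] clamp mm [-14.2 -50.6] yaw -7.172821188108903 F [-0.2   0.17 -0.19] w 0.0001287255472364755 j6 1.5980010551461736
513 [-9.3 20.6] 327.1345029239766 115.42495126705653
```

View pics/w4.png

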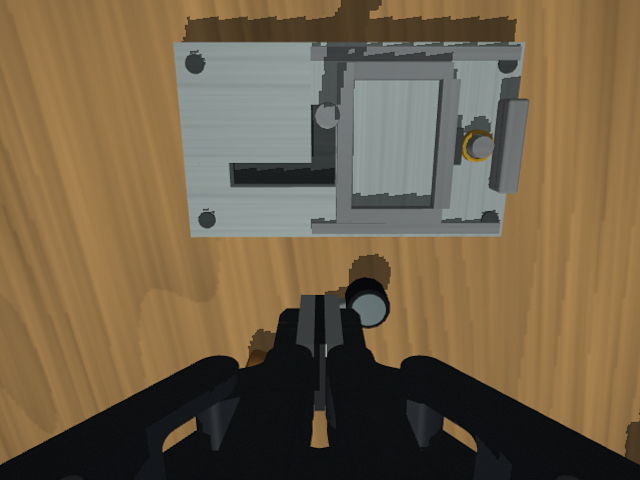

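The pin is at the end of the short leg (px (327,115), clamp (-9.3, 20.6), 39.6 mm from the corner reading), the jaw is shut on the ring at (477,146), and the loupe is undisturbed. The gripper is clear of everything, so I'm handing in.

```bash
python3 -c "
from h import *
print(robot.finish_job())"
```

```text
the job is handed in; nothing more can be done
None
```

The ring is locked in. With the fingers shut, I pushed the pin along the long leg to the corner, then from its other side along the short leg to the end. The pin was never gripped.

**Forces:** The arm stopped against the corner at about 7 N along the push (about 9 N in all) and against the slot end at about 6.6 N. The pin slid at roughly 1 to 3 N on the way.

**Last checks:**
- **Pin:** the last wrist view puts it at clamp (-9.3, 20.6) mm, against (-10, 20) nominal. It moved 39.6 mm from the corner reading, against 40 mm nominal.
- **Jaw:** it looks shut on the ring in that picture; I did not measure its travel.
- **Clearance:** the fingers were about 180 mm above the bench with no contact force, at 11.7 s.
- **Bench:** the loupe had not visibly moved. I did not re-check the other items at the end, but the arm never went near them at their height.

**What went wrong or disagreed:**
- The first two move calls were refused because the rows left out some fields; the arm did not move.
- The top camera could not see the pin or jaw at the corner because the arm was in the way, so I confirmed the corner by force and a wrist view.
- The top and wrist cameras differed by about 1.5 mm, within their calibration.

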